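# Load a tag roll on the unwind stand

## Robot

A 6-joint arm with a two-finger parallel gripper is mounted at the origin on the work surface. World frame = base frame: x ahead of the robot, y to its left, z up, the work surface at z = 0. Lengths are in m, angles in rad, forces in N, time in s.
With the tool pointing down it reaches from about 0.3 to 0.85 m from the base axis. Payload 4.2 kg.
Tool frame: the origin (TCP) lies on the front face of the gripper's body, between the roots of the fingers; the fingertips stand 78 mm ahead of it and the grasp point (between the pads) lies 60 mm ahead of it; z points along the fingers, y is the line along which they close (so a half turn about z gives the same grasp; the last joint's range is limited). The gripper opens to 91 mm and grips with 3 to 60 N. Pads are 32 mm wide; open, the fingers measure 118 mm over their backs; the gripper's body (76 mm by 178 mm) begins 60 mm behind the grasp point.
Start: joints at [1.289, 0.32, 1.565, -0, 1.257, -0.02], TCP at [0.149, 0.555, 0.292] pointing down, gripper open.
Joint ranges: [-3.11, 3.11], [-0.84, 2.01], [0.21, 2.61], [-1.34, 4.49], [0.05, 2.63], [-2.56, 2.56]. Speed limits (rad/s): [2.57, 2.57, 3.14, 3.14, 3.14, 3.14].

## Interface

Orientations are given as a rotation vector (axis times angle).
In Python, from cell import robot gives the robot as it stands.
- The arm moves only by the tool send_rows, never from a script. Its argument "moves" is a list of rows, each a list of 2 entries, a list of its own where there are three numbers: the shift along the tool's x, y, z in mm, then the turn, a rotation vector about the tool's x, y, z in degrees. In form: [[[dx, dy, dz], [rx, ry, rz]], ...]. A call has 1 to 8 rows; each row is the pose to reach, as a shift and turn from the pose commanded when the call began, along the tool's axes at that moment; what a row does not reach only later rows make up. A row lasts 1/8 s, in which the tool goes at most 62.5 mm and 10.7 degrees, less where a joint would pass 70% of its speed; a pose out of reach is approached as far as the arm can. A call with a gripper value outside its range is refused whole. "grip" is the opening, from 0 (shut) to 1 (fully open), set as the call begins (left out, the last holds). The fingers move at their own pace and stop on an object; "squeeze" is the grip in N (left out, the last holds). Time passes only in rows, so rows that repeat a pose let the fingers close. It gives the time, the measured TCP pose, the force, the opening and the grip force at its end, in the units of the state.
- robot.sense(): the state, without advancing time (a new reading comes with each control period).
- robot.grab_frame(name): name is "side" or "top" or "wrist"; returns a dict with "color" (384x512x3 uint8, red, green, blue), "K" (3x3 intrinsics, pixels), "dist" ([k1, k2, p1, p2, k3] as OpenCV has them; the pictures are not rectified), "origin" and "orientation" of the camera in the world; the wrist camera has in their place "T_tool_cam" (4x4, takes a point from camera to tool coordinates, whose origin is the TCP and whose axes are the flange's). Camera axes: x right, y down, z forward; pixel columns grow to the right and rows downward; lengths in m; the calibration is good to about 2 mm. A picture is of the moment at which its call begins: read the wrist's pose just before it. There is no depth.
- robot.job_done(): hands the job in; it is judged then, once.
The state is a dict: "time": time; "qpos": joint angles; "joint_velocities": joint speeds; "joint_efforts": joint torques, N m; "tool_pos": TCP position; "eef_rot": TCP orientation; "ft_force": force on the tool from outside, world axes, zero at the start; "moment": the same for the moment, N m; "finger_gap": opening from 0.0 (shut) to 1.0 (fully open); "gripper_force": force on a finger pad.
Only numpy, scipy, OpenCV 4.12 (cv2) and the standard library are available. Lean on these libraries where they do the work, as an engineer would, in place of code of your own. Each camera call takes 0.05 s, during which the arm holds its last target. There are 200 camera calls.

## Task

Fit the tag roll on the unwind stand: flick the stand's brake lever up to release it, lift the roll by its paper out of the carton and lay its spindle in the two V heads so that it beds down centred, then swing the hold-down strap over until it is fully shut and last push the brake lever right down to lock. Lay the roll in rather than letting it fall, and leave the other things on the counter where they are.

Things in the scene. Friction and masses are not known exactly. Their poses are not given: they have to be found in the camera images.
- stand: Unwind stand, fixed: grey base 160 x 215 x 10 mm (x, y, z), origin mid underside, x from front to back (hinge side), y to its left. Two steel V heads (90 degrees, mouth 48 mm, 14 mm thick, tops at z 100 mm) at y = -70 and +70 mm, their grooves along y; posts behind them at x 50 mm, up to z 112 mm, carry the strap. Stands left or right on the counter, the carton on the other side.
- seat (a point): Where the middle of the roll lies when it is home: on the stand at (0, 0, 90 mm), axes parallel to the stand's. The roll's axis then lies along the stand's y, either way round.
- roll: White paper roll 50 mm diameter, 100 mm wide, mid on a steel spindle 20 mm diameter, 200 mm long, with a black collar (36 mm diameter) 85 to 97 mm from the middle at each end; ends alike. Origin mid on the axis, own x along the spindle; free to roll, so y and z turn. 0.27 to 0.53 kg. The collars go outside the V heads (8 mm end play either way).
- carton: Shallow open cardboard carton, 180 x 250 x 35 mm outside (x, y, z), walls and floor 4 mm thick, fixed to the counter, origin in the middle of its underside; the roll lies on its floor along y (within about 7 degrees).
- strap (a joint): Angle of the hold-down strap: 0 = fully shut (lying level over both V heads, 1.5 mm above a bedded spindle), grows as it opens up and back, 2.4 rad at most; starts open at about 2.1 to 2.25. The hinge is stiff (0.22 N m) and it stays where it is left.
- strap_bar (a point): Middle of the strap's cross bar, on its axis: rubber grip 16 mm diameter, 80 mm long, along the stand's y; with the bare bar 154 mm long in all. It joins two flat straps (14 mm wide, 5 mm thick, at y = -70 and +70 mm) 116 mm from the hinge line. Shut, it is at (-66, 0, 104 mm) in the stand's frame.
- strap_hinge (a point): Point on the strap's hinge line, at (50, 0, 104 mm) in the stand's frame; the line runs along the stand's y.
- brake (a joint): Angle of the brake lever: 0 = handle right down (level), brake locked, grows as the handle is lifted, 0.8 rad at most (released); it starts down. The hinge is stiff (0.20 N m) and the lever stays where it is left.
- brake_grip (a point): Where to hold the brake handle: on the axis of a black rubber bar 14 mm diameter, 54 mm long along the stand's y, 21 mm in from its outer end, 60 mm in front of the lever's hinge line. Right down it is at (-86, -120, 50 mm) in the stand's frame: front right, on the stand's -y side.
- brake_hinge (a point): Point on the brake lever's hinge line, at (-26, -91, 50 mm) in the stand's frame; the line runs along the stand's y.
- pen_cup: Black pen cup, 68 mm diameter, 95 mm high, pens up to 160 mm high; origin at the centre of its underside. Leave alone.
- spare_roll: Spare paper roll without spindle standing on end, 50 mm diameter, 57 mm high; origin at the centre of its underside. Leave alone.
- stapler: Black stapler, 145 x 38 x 59 mm, its length along its x; origin at the centre of its underside. Leave alone.
- mug: White mug, 82 mm diameter, 95 mm high, handle to its +y; origin at the centre of its underside. Leave alone.
- tape_dispenser: Black desk tape dispenser, 155 x 62 mm, 95 mm high, length along its x; origin at the centre of its underside. Leave alone.
- calculator: Desk calculator, 150 x 105 x 24 mm, lying flat; origin at the centre of its underside. Leave alone.
- scanner: Barcode scanner on a round-footed stand, foot 96 mm diameter, 195 mm high; origin at the centre of its underside. Leave alone.

How it is judged:
On the way, in this order (a step that is already met when the one before it is completed fails the run):
1. the brake lever is flicked up, before the roll is loaded (handle lifted more than 0.45 rad) (value of joint brake above 0.45 rad), for 0.2 s.
2. the roll lies bedded in both V heads, let go of, while the strap is still open (x of roll in the frame of seat between -0.004 and 0.004 m and y of roll in the frame of seat between -0.01 and 0.01 m and z of roll in the frame of seat between -0.004 and 0.004 m and angle between the x axis of roll and the y axis of seat, either way round below 0.04 rad and contact force between the fingers and roll below 0.05 N and value of joint strap above 1 rad), for 0.2 s.
3. the strap is swung over and fully shut (within 0.06 rad), the roll still bedded (x of roll in the frame of seat between -0.004 and 0.004 m and y of roll in the frame of seat between -0.01 and 0.01 m and z of roll in the frame of seat between -0.004 and 0.004 m and angle between the x axis of roll and the y axis of seat, either way round below 0.04 rad and value of joint strap below 0.06 rad), for 0.2 s.
4. the brake lever is pushed right down (within 0.08 rad) with the strap shut (value of joint brake below 0.08 rad and value of joint strap below 0.06 rad), for 0.2 s.
At the end, for the whole second after the job is handed in: The roll lies still and let go of in both V heads: its middle within 4 mm of the seat across and in height and 10 mm along the stand, its spindle within 0.04 rad of the stand's y; the strap is shut within 0.06 rad and the brake lever down within 0.08 rad (all of step 4 and x of roll in the frame of seat between -0.004 and 0.004 m and y of roll in the frame of seat between -0.01 and 0.01 m and z of roll in the frame of seat between -0.004 and 0.004 m and angle between the x axis of roll and the y axis of seat, either way round below 0.04 rad and contact force between the fingers and roll below 0.05 N and linear speed of roll below 0.02 m/s); the robot touches nothing.
It fails at once if one of the other things on the counter is shifted more than 30 mm or tipped over (distance of any of pen_cup, spare_roll, stapler, mug, tape_dispenser, calculator, scanner from where it was at the start of the episode above 0.03 m or angle between any of pen_cup, spare_roll, stapler, mug, tape_dispenser, calculator, scanner's own z axis and vertical above 0.35 rad).
It fails at once if the roll is let fall (faster than 0.5 m/s while not held) (linear speed of roll above 0.5 m/s and contact force between the fingers and roll below 0.05 N).
It also fails if it takes over 72 s, if anything falls off the work surface, if the arm or the gripper's body presses on something with over 40 N, if the wrist force passes 120 N, or if a joint passes its speed limit or range.

## Working session

There is one attempt and no reset: what is moved stays moved. The work goes in short steps, Python scripts to look and compute and a tool call to move; the robot and the scene stay as the last step left them, time stands still between calls to the robot, and variables do not carry over. Pictures are saved under pics/ and viewed, at most 11 in all, crops included, and the job is handed in when it is done.

Besides the shell and the picture viewer there is one more tool, called after "Call:" in YAML: its name, and indented under it one key for each argument. send_rows: Moves the arm, as the interface text tells. Its arguments: {"type":"object","properties":{"moves":{"type":"array"},"grip":{"type":"number"},"squeeze":{"type":"number"}},"required":["moves"]}

```bash
mkdir -p pics; ls
cat > h.py <<'E'
import numpy as np, cv2
from scipy.spatial.transform import Rotation as R
from cell import robot
def rotm(o):
    o=np.array(o,float)
    return o if o.shape==(3,3) else (R.from_rotvec(o).as_matrix() if o.size==3 else R.from_quat(o).as_matrix())
def grab(n):
    s=robot.sense(); f=robot.grab_frame(n)
    if n=="wrist":
        T=np.eye(4);T[:3,:3]=rotm(s["eef_rot"]);T[:3,3]=s["tool_pos"];T=T@np.array(f["T_tool_cam"])
        f["o"],f["R"]=T[:3,3],T[:3,:3]
    else: f["o"],f["R"]=np.array(f["origin"]),rotm(f["orientation"])
    f["K"]=np.array(f["K"],float);f["dist"]=np.array(f["dist"],float)
    return f
def ray(f,p):
    u=cv2.undistortPoints(np.array(p,float).reshape(-1,1,2),f["K"],f["dist"])[:,0]
    return np.c_[u,np.ones(len(u))]@f["R"].T
def onz(f,p,z):
    d=ray(f,p); return f["o"]+d*((z-f["o"][2])/d[:,2])[:,None]
def proj(f,P):
    P=(np.array(P,float).reshape(-1,3)-f["o"])@f["R"]
    return cv2.projectPoints(P,np.zeros(3),np.zeros(3),f["K"],f["dist"])[0][:,0]
def tri(f,p,g,q):
    a,b=ray(f,[p])[0],ray(g,[q])[0]
    a/=np.linalg.norm(a);b/=np.linalg.norm(b)
    t=np.linalg.lstsq(np.c_[a,-b],g["o"]-f["o"],rcond=None)[0]
    A,B=f["o"]+t[0]*a,g["o"]+t[1]*b
    return (A+B)/2,np.linalg.norm(A-B)
def save(n,im): cv2.imwrite("pics/"+n+".png",im[...,::-1])
def plan(p,rot):
    "tool-frame shift (mm), turn (deg) from the present pose to TCP p, matrix rot"
    s=robot.sense();A=rotm(s["eef_rot"])
    print("shift",np.round(A.T@(np.array(p)-s["tool_pos"])*1e3,1),"turn",np.round(R.from_matrix(A.T@rot).as_rotvec(degrees=True),1))
E
python3 - <<'E'
from h import *
s=robot.sense();print(s)
for n in("top","side","wrist"):
    f=grab(n);save(n+"0",f["color"]);print(n,f["o"],f["R"].round(3).tolist(),f["K"].tolist(),f["dist"])
    np.save("pics/%s0.npy"%n,f,allow_pickle=True)
a=cv2.imread("pics/top0.png");b=cv2.imread("pics/side0.png")
E
```

```text
pics
{'time': 0.0, 'qpos': array([ 1.28900438e+00,  3.20285812e-01,  1.56566864e+00, -1.56109339e-05,
        1.25740380e+00, -2.00006604e-02]), 'joint_velocities': array([-0.00024905, -0.00047923,  0.00159535, -0.00013567, -0.00017325,
        0.00034222]), 'joint_efforts': array([-1.33182635e-03, -4.12444532e+01, -2.31967592e+01,  7.25271623e-02,
        4.60960774e-02, -1.73750946e-04]), 'tool_pos': array([0.14871746, 0.55505425, 0.2914277 ]), 'eef_rot': array([-4.10007107e-01, -3.11446877e+00,  2.74515963e-03]), 'ft_force': array([-0.71599103, -0.53697987, -0.2339123 ]), 'moment': array([-0.00187648,  0.00624828, -0.02853379]), 'gripper_force': 0.0, 'finger_gap': 1.0008319460013109}
top [ 0.35867673 -0.01782199  1.75625326] [[-0.029, -0.988, 0.153], [-0.999, 0.031, 0.015], [-0.02, -0.153, -0.988]] [[472.3089591830728, 0.0, 251.10517839612575], [0.0, 472.3089591830728, 186.28576881309567], [0.0, 0.0, 1.0]] [-0.17994346  0.          0.          0.          0.        ]
side [ 0.48059814 -0.9520067   1.16353433] [[0.994, -0.072, 0.082], [-0.108, -0.738, 0.666], [0.013, -0.671, -0.741]] [[461.56940331375966, 0.0, 249.83351880354942], [0.0, 461.56940331375966, 189.89115503952513], [0.0, 0.0, 1.0]] [0.00409134 0.         0.         0.         0.        ]
wrist [0.07276818 0.57555715 0.3838347 ] [[0.259, 0.928, 0.268], [0.966, -0.248, -0.073], [-0.001, 0.277, -0.961]] [[312.8121532083376, 0.0, 258.2492218891585], [0.0, 312.8121532083376, 195.92594181406264], [0.0, 0.0, 1.0]] [-0.0748131  0.         0.         0.         0.       ]
```

View pics/top0.png

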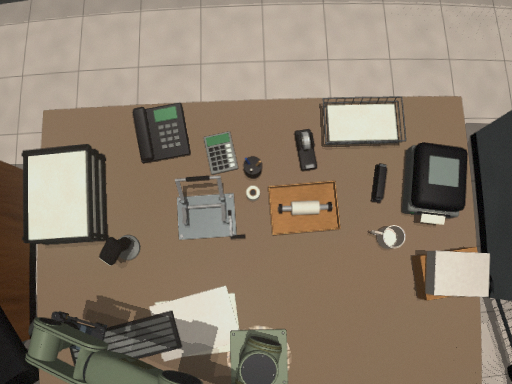

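View pics/side0.png

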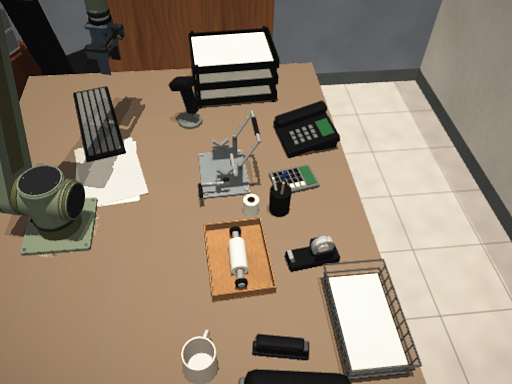

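View composite.

The top view shows the stand at about (207,215), its open strap bar at (200,179) and the brake handle at (238,237). The carton with the roll is at (305,208). I'll zoom in to get exact pixels.

Run:
```python
from h import *
a=cv2.imread("pics/top0.png")[165:250,165:345];b=cv2.imread("pics/side0.png")[105:215,185:275]
cv2.imwrite("pics/c1.png",cv2.resize(a,None,fx=4.4,fy=4.4,interpolation=cv2.INTER_CUBIC))
cv2.imwrite("pics/c2.png",cv2.resize(b,None,fx=5.4,fy=5.4,interpolation=cv2.INTER_CUBIC))
```

```text
(no output)
```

View pics/c1.png

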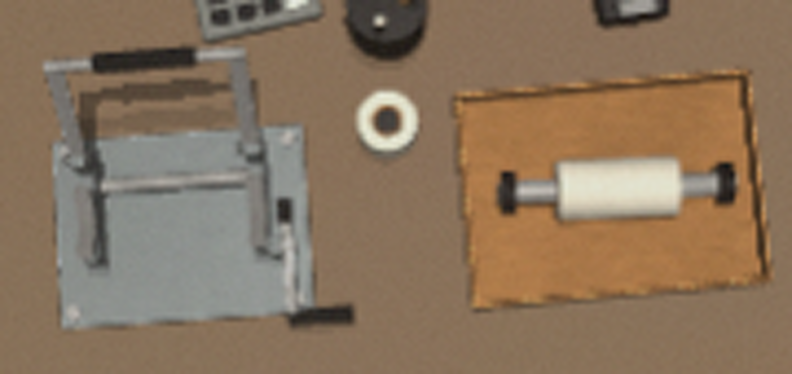

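View pics/c2.png

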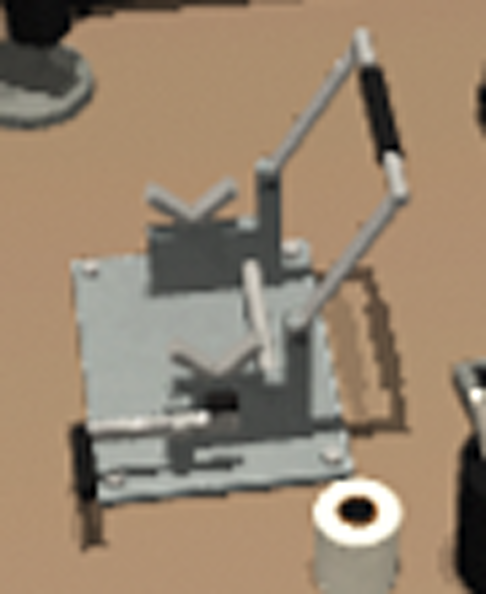

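Both crops are clear. In c1 the stand's base corners are about (52,143), (302,126), (313,305) and (62,328). The brake bar spans (289,317)–(353,314). The roll's paper spans (557–682, 157–220), with collars at (507,191) and (727,183). In c2 the base corners are (72,262), (305,240), (352,470) and (97,503).

```bash
cat >> h.py <<'E'
def fit(P,Q):
    "2D rigid fit of model P to world Q -> yaw,t,residual"
    P,Q=np.array(P)[:,:2],np.array(Q)[:,:2];p,q=P.mean(0),Q.mean(0)
    a=(P-p)@[1,1j];b=(Q-q)@[1,1j];w=np.angle((np.conj(a)*b).sum())
    c,s=np.cos(w),np.sin(w);M=np.array([[c,-s],[s,c]])
    return w,q-M@p,np.linalg.norm(P@M.T+q-M@p-Q,axis=1)
E
python3 - <<'E'
from h import *
T=np.load("pics/top0.npy",allow_pickle=True).item();S=np.load("pics/side0.npy",allow_pickle=True).item()
t=lambda p:(np.array(p,float)+.5)/4.4-.5+[165,165]
s=lambda p:(np.array(p,float)+.5)/5.4-.5+[185,105]
C=[(.08,.1075),(.08,-.1075),(-.08,-.1075),(-.08,.1075)] 
a=onz(T,t([(52,143),(302,126),(313,305),(62,328)]),.01);b=onz(S,s([(305,240),(352,470),(97,503),(72,262)]),.01)
for q in(a,b): print(q.round(3).tolist(),fit(C,q))
print("both",fit(C+C,np.r_[a,b]))
print("brake ends",onz(T,t([(291,318),(353,314)]),.05).round(4),onz(S,s([(80,430),(86,495)]),.05).round(4))
for n,f,sl in(("top",T,(slice(170,245),slice(262,345))),("side",S,(slice(215,300),slice(200,278)))):
    c=f["color"][sl].astype(int);o=np.array([sl[1].start,sl[0].start])
    m=((c.min(2)>150)).astype(np.uint8)
    k,l,st,ce=cv2.connectedComponentsWithStats(m);i=1+np.argmax(st[1:,4]);
    ys,xs=np.where(l==i);r=cv2.minAreaRect(np.c_[xs,ys].astype(np.float32));print(n,st[i],ce[i]+o,r)
    print(" paper centre",onz(f,[ce[i]+o],.035))
    d=(c.max(2)<60).astype(np.uint8)
    k,l,st,ce=cv2.connectedComponentsWithStats(d)
    for i in range(1,k):
        if st[i,4]>8: print(" dark",st[i,4],(ce[i]+o).round(1),onz(f,[ce[i]+o],.03).round(4))
E
```

```text
[[0.597, 0.291, 0.01], [0.605, 0.077, 0.01], [0.453, 0.071, 0.01], [0.439, 0.284, 0.01]] (np.float64(0.047955614292100004), array([0.52368485, 0.18072266]), array([0.00158007, 0.00358563, 0.00453514, 0.00080676]))
[[0.597, 0.288, 0.01], [0.606, 0.077, 0.01], [0.448, 0.065, 0.01], [0.44, 0.281, 0.01]] (np.float64(0.04715051930214932), array([0.52277942, 0.17774492]), array([0.00073082, 0.00281977, 0.0019091 , 0.00176203]))
both (np.float64(0.047551145923934016), array([0.52323214, 0.17923379]), array([0.00113943, 0.0032899 , 0.00565253, 0.00148228, 0.00229689,
       0.00203126, 0.00342703, 0.00194591]))
brake ends [[0.4408 0.0874 0.05  ]
 [0.4427 0.0365 0.05  ]] [[0.4409 0.0895 0.05  ]
 [0.4426 0.0364 0.05  ]]
top [ 30  31  31  12 307] [305.60912052 206.90879479] ((45.0, 36.5), (30.0, 11.0), 0.0)
 paper centre [[ 0.54275075 -0.18854413  0.035     ]]
 dark 26 [329.6 206.3] [[ 0.5427 -0.2778  0.03  ]]
 dark 23 [279.9 208.2] [[ 0.5417 -0.0944  0.03  ]]
side [ 29  16  19  38 504] [237.21230159 251.3968254 ] ((36.75394821166992, 34.449527740478516), (37.29245376586914, 16.402324676513672), 83.1572265625)
 paper centre [[ 0.54150781 -0.17702424  0.035     ]]
 dark 53 [234.7 229.8] [[ 0.5414 -0.0934  0.03  ]]
 dark 64 [240.9 282.1] [[ 0.5427 -0.2779  0.03  ]]
```

The two views agree to about 3 mm. The stand is at (0.523, 0.179) with yaw 0.048. The brake grip is at about (0.442, 0.057), against (0.443, 0.055) from the model. The roll is at about (0.542, -0.186) with its axis along y. Next I plan the move above the brake and locate the post crossbar and the scanner.

```bash
cat >> h.py <<'E'
W=0.0475;ST=np.array([.5232,.1788])
def stand(p,w=None):
    c,s=np.cos(W),np.sin(W);return np.array([ST[0]+c*p[0]-s*p[1],ST[1]+s*p[0]+c*p[1],p[2]])
def rot(w=W,tilt=0):
    "tool z down, y along yaw w; tilt (deg): gripper body leans back towards -y tool"
    c,s=np.cos(w),np.sin(w)
    return np.array([[-s,c,0],[c,s,0],[0,0,-1]]).astype(float)@R.from_euler("x",tilt,degrees=True).as_matrix()
E
python3 - <<'E'
from h import *
T=np.load("pics/top0.npy",allow_pickle=True).item();S=np.load("pics/side0.npy",allow_pickle=True).item()
t=lambda p:(np.array(p,float)+.5)/4.4-.5+[165,165]
s=lambda p:(np.array(p,float)+.5)/5.4-.5+[185,105]
def loc(p): d=p[:2]-ST;c,q=np.cos(W),np.sin(W);return (c*d[0]+q*d[1],-q*d[0]+c*d[1],p[2])
for n,a,b in(("xbarL",(102,187),(250,265)),("xbarR",(248,178),(270,368)),("strapbar L",(95,61),(368,70)),("strapbar R",(195,55),(393,160))):
    p,e=tri(T,t(a),S,s(b));print(n,np.round(loc(p),4),round(e,4))
print("scanner",onz(T,[(130,247)],0.01))
p=stand((-.086,-.120,.05));print(p);plan([p[0],p[1],.21],rot())
E
```

```text
xbarL [0.0362 0.0648 0.0307] 0.0011
xbarR [ 0.0318 -0.0608  0.0613] 0.0035
strapbar L [0.1096 0.0388 0.207 ] 0.0026
strapbar R [ 0.1108 -0.0371  0.2004] 0.0004
scanner [[0.41380599 0.46922494 0.01      ]]
[0.44299486 0.05485189 0.05      ]
shift [-413.7 -407.    82.1] turn [-0.1  0.  72.3]
```

Call:
send_rows:
  moves:
    - [[0,0,-30],[0,0,0]]
    - [[-60,-60,-30],[0,0,10]]
    - [[-110,-110,-30],[0,0,20]]
    - [[-160,-160,-30],[0,0,30]]
    - [[-210,-205,-30],[0,0,40]]
    - [[-255,-250,-20],[0,0,50]]
    - [[-300,-295,0],[0,0,60]]
    - [[-340,-335,20],[0,0,70]]
  grip: 0.7

```text
time: 1.15
tool_pos: [0.3691, 0.1803, 0.2852]
eef_rot: [2.128, 2.31, 0.003]
ft_force: [1.2, -0.2, -0.5]
finger_gap: 0.705
gripper_force: 0.0
```

Run:
```python
from h import *
print(robot.sense()["tool_pos"])
p=stand((-.086,-.120,.05));plan([p[0],p[1],.21],rot())
```

```text
[0.36914807 0.18027123 0.2852116 ]
shift [-131.1   63.2   75.2] turn [ 0.1 -0.   2. ]
```

Call:
send_rows:
  moves:
    - [[-45,20,25],[0,0,2]]
    - [[-90,40,50],[0,0,2]]
    - [[-125,60,70],[0,0,2]]
    - [[-125,60,70],[0,0,2]]
    - [[-125,60,70],[0,0,2]]

```text
time: 1.78
tool_pos: [0.4388, 0.063, 0.2153]
eef_rot: [-2.162, -2.278, 0.0]
ft_force: [-0.5, 0.1, 0.3]
finger_gap: 0.7
gripper_force: 0.0
```

Run:
```python
from h import *
p=stand((-.086,-.120,.05));plan([p[0],p[1],.11],rot())
f=grab("wrist");save("w1",f["color"]);np.save("pics/w1.npy",f,allow_pickle=True);print(proj(f,[p,stand((-.086,-.093,.05)),stand((-.086,-.141,.05)),stand((-.08,.1075,.01)),stand((-.08,-.1075,.01)),stand((0,-.07,.1)),stand((0,.07,.1))]).round(0).tolist())
```

```text
shift [ -8.4   3.9 105.3] turn [-0.  -0.   0.3]
[[263.0, 210.0], [263.0, 180.0], [263.0, 232.0], [271.0, -63.0], [269.0, 185.0], [391.0, 164.0], [411.0, -66.0]]
```

View pics/w1.png

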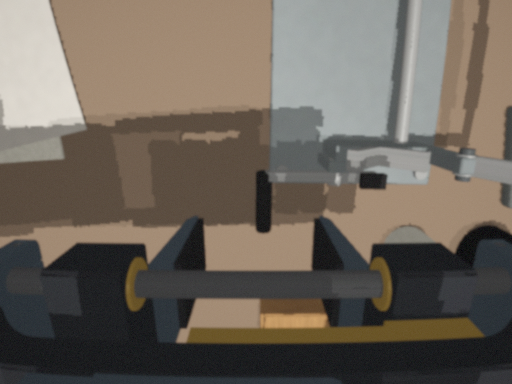

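The wrist view shows the handle from (263,171) to (263,232), which matches the predicted grip (263,210) and outer end (263,232). I'll descend and grip it.

Call:
send_rows:
  moves:
    - [[-8,4,30],[0,0,0]]
    - [[-8,4,60],[0,0,0]]
    - [[-8,4,85],[0,0,0]]
    - [[-8,4,105],[0,0,0]]
    - [[-8,4,105],[0,0,0]]

```text
time: 2.45
tool_pos: [0.4425, 0.0559, 0.1098]
eef_rot: [-2.159, -2.28, 0.002]
ft_force: [0.7, 0.4, -0.2]
finger_gap: 0.701
gripper_force: 0.0
```

Call:
send_rows:
  moves:
    - [[0,0,0],[0,0,0]]
    - [[0,0,0],[0,0,0]]
    - [[0,0,0],[0,0,0]]
    - [[0,0,0],[0,0,0]]
    - [[0,0,0],[0,0,0]]
    - [[0,0,0],[0,0,0]]
  grip: 0
  squeeze: 12

```text
time: 3.2
tool_pos: [0.4434, 0.0549, 0.1103]
eef_rot: [-2.163, -2.278, 0.0]
ft_force: [-0.8, -0.2, 0.2]
finger_gap: 0.153
gripper_force: 12.0
```

The opening is 14 mm, so the handle is gripped. I lift it along its arc.

Call:
send_rows:
  moves:
    - [[0,0,-6],[0,0,0]]
    - [[0,1,-12],[0,0,0]]
    - [[0,3,-18],[0,0,0]]
    - [[0,5,-23],[0,0,0]]
    - [[0,8,-29],[0,0,0]]
    - [[0,10,-34],[0,0,0]]
    - [[0,14,-39],[0,0,0]]
    - [[0,14,-39],[0,0,0]]

```text
time: 4.2
tool_pos: [0.4564, 0.0555, 0.1498]
eef_rot: [-2.161, -2.278, 0.004]
ft_force: [-5.0, -2.3, 4.3]
finger_gap: 0.151
gripper_force: 12.0
```

Call:
send_rows:
  moves:
    - [[0,0,0],[0,0,0]]
    - [[0,0,0],[0,0,0]]
    - [[0,0,0],[0,0,0]]
    - [[0,0,0],[0,0,0]]
    - [[0,0,-40],[0,0,0]]
    - [[0,0,-90],[0,0,0]]
    - [[0,0,-110],[0,0,0]]
    - [[0,0,-110],[0,0,0]]
  grip: 0.6

```text
time: 5.2
tool_pos: [0.4582, 0.0558, 0.2607]
eef_rot: [2.161, 2.277, 0.005]
ft_force: [-0.1, -0.6, -1.6]
finger_gap: 0.601
gripper_force: 0.0
```

Run:
```python
from h import *
f=grab("wrist");save("w2",f["color"])
for a in(.5,.6,.7,.8): print(a,proj(f,[stand((-.026-.06*np.cos(a),-.141,.05+.06*np.sin(a))),stand((-.026-.06*np.cos(a),-.09,.05+.06*np.sin(a)))]).round(0).tolist())
g=f["color"].max(2)<45
k,l,st,ce=cv2.connectedComponentsWithStats(g[120:260,220:330].astype(np.uint8))
for i in range(1,k):
    if st[i,4]>100:print(st[i]+[220,120,0,0,0])
plan([.542,-.186,.22],rot(.0))
```

```text
0.5 [[249.0, 217.0], [249.0, 163.0]]
0.6 [[252.0, 219.0], [252.0, 164.0]]
0.7 [[256.0, 221.0], [256.0, 165.0]]
0.8 [[261.0, 223.0], [261.0, 166.0]]
[248 160  15  59 798]
[306 220  24  40 592]
shift [-245.8   71.8   39.2] turn [ 0. -0.  3.]
```

Brake is at about 0.69 rad. Now above the roll.

Call:
send_rows:
  moves:
    - [[-50,10,0],[0,0,1]]
    - [[-100,25,0],[0,0,2]]
    - [[-150,40,0],[0,0,3]]
    - [[-200,55,0],[0,0,3]]
    - [[-240,68,20],[0,0,3]]
    - [[-246,72,39],[0,0,3]]
    - [[-246,72,39],[0,0,3]]
    - [[-246,72,39],[0,0,3]]
  grip: 1

```text
time: 6.25
tool_pos: [0.542, -0.1857, 0.2198]
eef_rot: [-2.22, -2.221, 0.0]
ft_force: [-0.4, -0.1, 0.6]
finger_gap: 0.996
gripper_force: 0.0
```

Run:
```python
from h import *
f=grab("wrist");save("w3",f["color"]);np.save("pics/w3.npy",f,allow_pickle=True)
print(proj(f,[(.542,-.186,.029),(.542,-.136,.029),(.542,-.236,.029),(.542,-.095,.029),(.542,-.277,.029)]).round(0).tolist())
plan([.542,-.186,.091],rot(.0))
```

```text
[[259.0, 193.0], [259.0, 140.0], [259.0, 242.0], [259.0, 92.0], [259.0, 279.0]]
shift [ -0.4  -0.2 129.4] turn [ 0. -0.  0.]
```

View pics/w3.png

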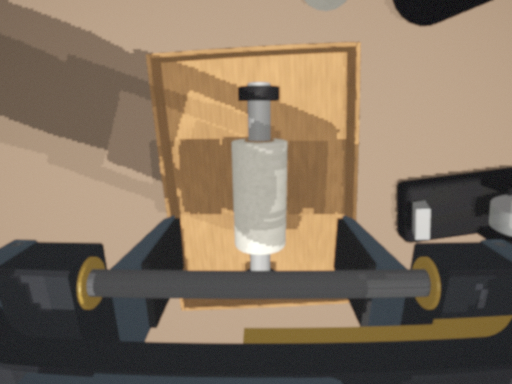

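The roll is straight under the tool: the collar is at (259,93) against a predicted (259,92), and the paper is centred on column 260. I descend and grip.

Call:
send_rows:
  moves:
    - [[0,0,35],[0,0,0]]
    - [[0,0,70],[0,0,0]]
    - [[0,0,100],[0,0,0]]
    - [[0,0,120],[0,0,0]]
    - [[0,0,129],[0,0,0]]
    - [[0,0,129],[0,0,0]]
    - [[0,0,129],[0,0,0]]

```text
time: 7.18
tool_pos: [0.5429, -0.1863, 0.0924]
eef_rot: [2.22, 2.22, 0.002]
ft_force: [0.5, 0.8, 0.4]
finger_gap: 1.0
gripper_force: 0.0
```

Call:
send_rows:
  moves:
    - [[0,0,0],[0,0,0]]
    - [[0,0,0],[0,0,0]]
    - [[0,0,0],[0,0,0]]
    - [[0,0,0],[0,0,0]]
    - [[0,0,0],[0,0,0]]
  grip: 0
  squeeze: 30

```text
time: 7.8
tool_pos: [0.5424, -0.1863, 0.0912]
eef_rot: [2.221, 2.221, 0.0]
ft_force: [0.6, -0.5, 0.6]
finger_gap: 0.543
gripper_force: 30.0
```

Call:
send_rows:
  moves:
    - [[0,0,-10],[0,0,0]]
    - [[0,0,-35],[0,0,0]]
    - [[0,0,-70],[0,0,0]]
    - [[0,0,-110],[0,0,0]]
    - [[0,0,-150],[0,0,0]]
    - [[0,0,-180],[0,0,0]]
    - [[0,0,-180],[0,0,0]]
    - [[0,0,-180],[0,0,0]]

```text
time: 8.8
tool_pos: [0.5413, -0.1859, 0.2696]
eef_rot: [-2.219, -2.219, 0.002]
ft_force: [0.7, 0.6, -5.1]
finger_gap: 0.543
gripper_force: 30.0
```

Run:
```python
from h import *
print(robot.sense()["moment"])
for n in("side","top"):
    f=grab(n);np.save("pics/%s2.npy"%n,f,allow_pickle=True)
    s=robot.sense();g=np.array(s["tool_pos"])+rotm(s["eef_rot"])@[0,0,.06]
    print(n,g,proj(f,[g,g+[0,.09,0],g-[0,.09,0]]).round(0).tolist())
    save(n+"2",f["color"])
a=cv2.imread("pics/side2.png")[160:330,170:330];cv2.imwrite("pics/c3.png",cv2.resize(a,None,fx=3.5,fy=3.5,interpolation=cv2.INTER_CUBIC))
p=stand((0,0,.3));plan(p,rot(W,10))
```

```text
[-0.08986381  0.05044101 -0.02457111]
side [ 0.54096114 -0.18576366  0.20916724] [[237.0, 217.0], [234.0, 191.0], [240.0, 244.0]]
top [ 0.5410716  -0.18580997  0.2091069 ] [[310.0, 202.0], [283.0, 203.0], [337.0, 201.0]]
shift [364.7 -18.2 -30.3] turn [ 9.8 -0.3 -2.7]
```

View pics/c3.png

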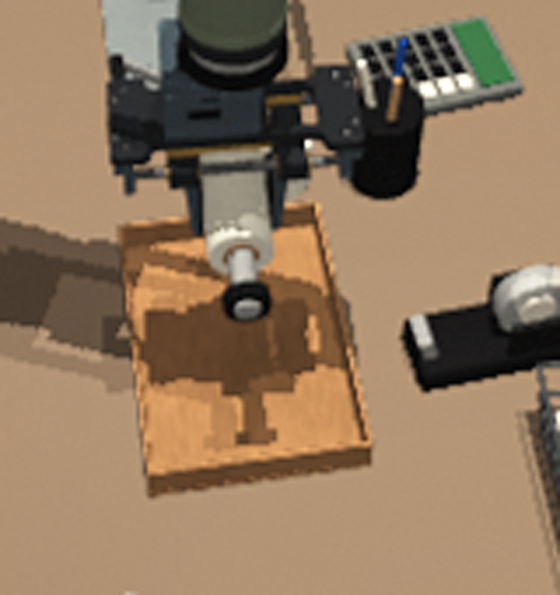

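The roll is held level and its near collar sits where predicted. I move above the stand, tilting the body 10° towards the robot to clear the strap bar.

Run:
```python
from h import *
r=rot(W,-10);print(r[:,2]);plan(stand((0,0,.2))-r[:,2]*.062,r)
```

```text
[ 0.17345232  0.00824519 -0.98480775]
shift [364.2 -28.8   8.7] turn [-10.2   0.1  -2.7]
```

Call:
send_rows:
  moves:
    - [[20,-2,0],[0,0,0]]
    - [[70,-5,0],[-1,0,-1]]
    - [[120,-9,0],[-3,0,-1]]
    - [[170,-13,0],[-4,0,-1]]
    - [[220,-17,0],[-6,0,-2]]
    - [[270,-21,2],[-8,0,-2]]
    - [[315,-25,5],[-9,0,-3]]
    - [[345,-28,8],[-10,0,-3]]

```text
time: 9.9
tool_pos: [0.5125, 0.1614, 0.2623]
eef_rot: [2.073, 2.189, 0.185]
ft_force: [-0.1, -0.6, -3.6]
finger_gap: 0.543
gripper_force: 30.0
```

Call:
send_rows:
  moves:
    - [[12,-1,0],[0,0,0]]
    - [[19,-1,0],[0,0,0]]
    - [[19,-1,0],[0,0,0]]
    - [[19,-1,0],[0,0,0]]

```text
time: 10.4
tool_pos: [0.5124, 0.1769, 0.263]
eef_rot: [2.075, 2.184, 0.186]
ft_force: [0.7, -0.6, -2.8]
finger_gap: 0.543
gripper_force: 30.0
```

Run:
```python
from h import *
r=rot(W,-10);plan(stand((0,0,.12))-r[:,2]*.062,r)
s=robot.sense();g=np.array(s["tool_pos"])+rotm(s["eef_rot"])[:,2]*.062;print(g,stand((0,0,.2)))
o=[]
for n in("side","top"):
    f=grab(n);save(n+"3",f["color"]);np.save("pics/%s3.npy"%n,f,allow_pickle=True)
a=cv2.imread("pics/side3.png")[90:220,160:290];b=cv2.imread("pics/top3.png")[150:260,155:265]
z=lambda i:cv2.resize(i,(400,400),interpolation=cv2.INTER_CUBIC)
cv2.imwrite("pics/c4.png",np.hstack([z(a),z(b)]))
```

```text
shift [  1.8 -14.1  80.7] turn [-0.   0.2  0.2]
[0.52314086 0.17713477 0.20190355] [0.5232 0.1788 0.2   ]
```

View pics/c4.png

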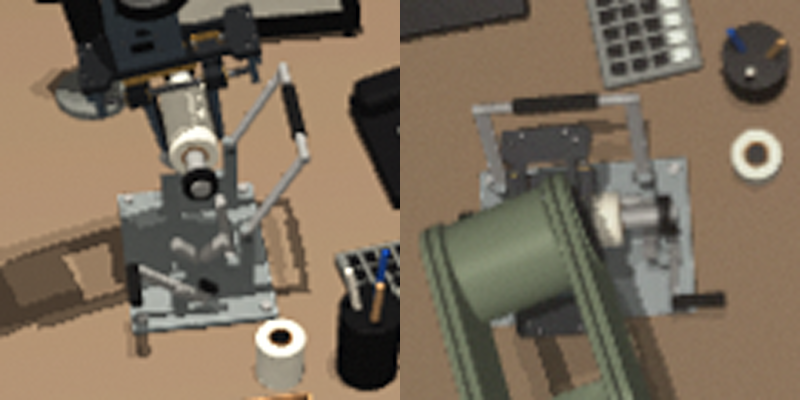

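Side view (left) shows the roll level above both V heads. Top view (right) shows it clear of the strap. I descend.

Call:
send_rows:
  moves:
    - [[1,-3,17],[0,0,0]]
    - [[2,-7,40],[0,0,0]]
    - [[2,-11,65],[0,0,0]]
    - [[2,-14,80],[0,0,0]]
    - [[2,-16,92],[0,0,0]]
    - [[2,-17,98],[0,0,0]]
    - [[2,-17,98],[0,0,0]]
    - [[2,-17,98],[0,0,0]]

```text
time: 11.5
tool_pos: [0.5128, 0.1794, 0.1641]
eef_rot: [2.073, 2.185, 0.188]
ft_force: [0.0, -0.6, -3.5]
finger_gap: 0.546
gripper_force: 30.0
```

Run:
```python
from h import *
r=rot(W,-10);plan(stand((0,0,.09))-r[:,2]*.062,r);s=robot.sense();print(s["ft_force"],s["moment"],s["tool_pos"])
```

```text
shift [-1.  -2.7 12.8] turn [0.1 0.2 0.3]
[ 0.02015953 -0.63498878 -3.46672734] [-0.05303941  0.22118465  0.04326049] [0.51283784 0.17938988 0.1641383 ]
```

Call:
send_rows:
  moves:
    - [[-1,-1,3],[0,0,0]]
    - [[-1,-1,6],[0,0,0]]
    - [[-1,-2,9],[0,0,0]]
    - [[-1,-2,10],[0,0,0]]
    - [[-1,-2,11],[0,0,0]]
    - [[-1,-2,11],[0,0,0]]

```text
time: 12.25
tool_pos: [0.513, 0.1785, 0.1528]
eef_rot: [2.073, 2.184, 0.189]
ft_force: [1.4, 0.7, -1.5]
finger_gap: 0.544
gripper_force: 30.0
```

Call:
send_rows:
  moves:
    - [[0,0,1],[0,0,0]]
    - [[0,0,2],[0,0,0]]
    - [[0,0,2],[0,0,0]]
    - [[0,0,2],[0,0,0]]

```text
time: 12.75
tool_pos: [0.5136, 0.1785, 0.1519]
eef_rot: [2.075, 2.182, 0.191]
ft_force: [-0.6, -0.3, 7.4]
finger_gap: 0.548
gripper_force: 30.0
```

Run:
```python
from h import *
r=rot(W,-10);plan(stand((0,0,.09))-r[:,2]*.062,r);s=robot.sense();print(s["ft_force"],s["moment"],s["tool_pos"])
```

```text
shift [-0.2 -1.3  0.6] turn [0.2 0.1 0.2]
[-0.58857271 -0.31557072  7.4132832 ] [-0.06019163  0.07576034 -0.573591  ] [0.5135563  0.17854247 0.1519153 ]
```

The weight has gone and there is 7 N of support, so it is bedded at the expected height. I release and back out along the tool axis.

Call:
send_rows:
  moves:
    - [[0,0,0],[0,0,0]]
    - [[0,0,0],[0,0,0]]
    - [[0,0,0],[0,0,0]]
    - [[0,0,0],[0,0,0]]
  grip: 0.8

```text
time: 13.25
tool_pos: [0.5126, 0.1782, 0.1501]
eef_rot: [2.073, 2.186, 0.186]
ft_force: [-0.6, 0.6, -0.1]
finger_gap: 0.801
gripper_force: 0.0
```

Call:
send_rows:
  moves:
    - [[0,0,-10],[0,0,0]]
    - [[0,0,-30],[0,0,0]]
    - [[0,0,-60],[0,0,0]]
    - [[0,0,-100],[0,0,0]]
    - [[0,0,-150],[0,0,0]]
    - [[0,0,-180],[0,0,0]]
    - [[0,0,-180],[0,0,0]]
    - [[0,0,-180],[0,0,0]]

```text
time: 14.25
tool_pos: [0.481, 0.1772, 0.3267]
eef_rot: [2.074, 2.186, 0.184]
ft_force: [0.3, -0.5, -0.4]
finger_gap: 0.797
gripper_force: 0.0
```

Run:
```python
from h import *
f=grab("side");save("side4",f["color"]);w=grab("wrist");save("w4",w["color"])
print("side pred centre/collars",proj(f,[stand((0,0,.09)),stand((0,.091,.09)),stand((0,-.091,.09))]).round(1).tolist())
print("wrist pred",proj(w,[stand((0,y,.09)) for y in(0,.05,-.05,.091,-.091)]+[stand((.11,0,.204)),stand((.11,.04,.204)),stand((.11,-.04,.204))]).round(0).tolist())
a=cv2.imread("pics/side4.png")[90:220,170:280];b=cv2.imread("pics/w4.png")
z=lambda i,w,h:cv2.resize(i,(w,h),interpolation=cv2.INTER_CUBIC)
cv2.imwrite("pics/c5.png",np.hstack([z(a,330,390),z(b,470,390)]))
plan(stand((.11,0,.20+.06+.06)),rot())
```

```text
side pred centre/collars [[222.2, 155.0], [219.2, 137.2], [225.4, 174.3]]
wrist pred [[260.0, 180.0], [260.0, 134.0], [259.0, 223.0], [260.0, 93.0], [259.0, 256.0], [416.0, 208.0], [423.0, 159.0], [409.0, 252.0]]
shift [ -1.  149.   31.9] turn [9.8 0.3 0.3]
```

View pics/c5.png

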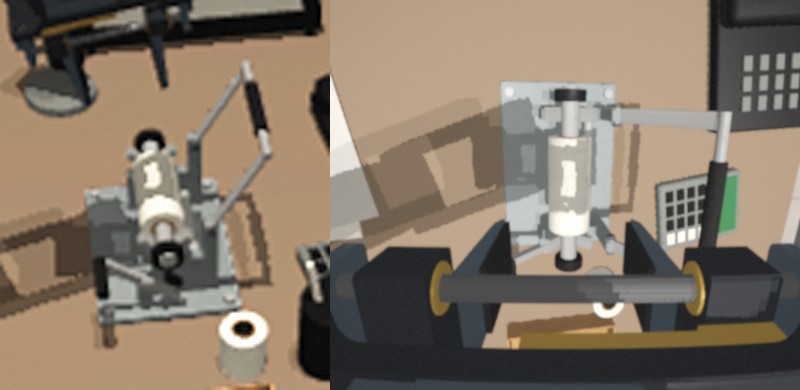

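The roll is bedded: the wrist view puts its collars at (261,93) and (261,257) px, against predictions of (260,93) and (259,256). The strap bar is within 3 px of its model position. I move above the bar.

Call:
send_rows:
  moves:
    - [[0,25,0],[2,0,0]]
    - [[0,60,6],[4,0,0]]
    - [[0,95,15],[7,0,0]]
    - [[-1,125,25],[9,0,0]]
    - [[-1,145,31],[10,0,0]]
    - [[-1,150,32],[10,0,0]]
    - [[-1,150,32],[10,0,0]]
    - [[-1,150,32],[10,0,0]]

```text
time: 15.35
tool_pos: [0.6337, 0.1844, 0.3224]
eef_rot: [2.16, 2.277, -0.005]
ft_force: [-0.2, 0.8, -0.9]
finger_gap: 0.799
gripper_force: 0.0
```

Run:
```python
from h import *
f=grab("wrist");print(proj(f,[stand((.11,y,.204)) for y in(0,.04,-.04)]).round(0).tolist())
m=(f["color"].max(2)<50).astype(np.uint8)
k,l,st,ce=cv2.connectedComponentsWithStats(m)
for i in range(1,k):
    if st[i,4]>150 and st[i,1]<230:print(st[i],ce[i].round())
plan(stand((.111,0,.204+.06)),rot())
```

```text
[[258.0, 220.0], [258.0, 164.0], [257.0, 269.0]]
[ 358    0  154  129 1175] [406.  15.]
[ 248  165   21  105 1913] [257. 215.]
[164 219  33  51 987] [184. 250.]
[321 218  32  52 992] [333. 250.]
shift [-0.1  0.3 58.6] turn [0.  0.3 0.3]
```

The bar is centred at column 258, exactly as predicted. I descend and grip.

Call:
send_rows:
  moves:
    - [[0,0,20],[0,0,0]]
    - [[0,0,40],[0,0,0]]
    - [[0,0,54],[0,0,0]]
    - [[0,0,58],[0,0,0]]
    - [[0,0,58],[0,0,0]]

```text
time: 16.02
tool_pos: [0.6347, 0.1842, 0.2645]
eef_rot: [2.16, 2.276, -0.004]
ft_force: [-0.0, -0.3, 0.1]
finger_gap: 0.798
gripper_force: 0.0
```

Call:
send_rows:
  moves:
    - [[0,0,0],[0,0,0]]
    - [[0,0,0],[0,0,0]]
    - [[0,0,0],[0,0,0]]
    - [[0,0,0],[0,0,0]]
    - [[0,0,0],[0,0,0]]
    - [[0,0,0],[0,0,0]]
  grip: 0
  squeeze: 10

```text
time: 16.77
tool_pos: [0.6343, 0.184, 0.264]
eef_rot: [2.161, 2.277, -0.006]
ft_force: [-2.3, -0.6, -1.1]
finger_gap: 0.175
gripper_force: 4.2
```

Run:
```python
from h import *
s=robot.sense();print(s["ft_force"],s["tool_pos"]);d=np.array(s["tool_pos"])[:2]-ST
print("grasp in stand",d@[np.cos(W),np.sin(W)],d@[-np.sin(W),np.cos(W)],s["tool_pos"][2]-.06)
th=np.linspace(2.11,0,25)
for t in th: print(round(t,2),np.round(1e3*np.array([-.116*(np.cos(t)-np.cos(2.11)),-.116*(np.sin(t)-np.sin(2.11))])).tolist(),end=" ")
```

```text
[-2.33984312 -0.56066439 -1.05045455] [0.63433473 0.18403059 0.26400078]
grasp in stand 0.11125774218054915 -5.2221386871596255e-05 0.20400077537879763
2.11 [-0.0, -0.0] 2.02 [-9.0, -5.0] 1.93 [-18.0, -9.0] 1.85 [-28.0, -12.0] 1.76 [-38.0, -14.0] 1.67 [-48.0, -16.0] 1.58 [-58.0, -16.0] 1.49 [-68.0, -16.0] 1.41 [-79.0, -15.0] 1.32 [-88.0, -13.0] 1.23 [-98.0, -10.0] 1.14 [-108.0, -6.0] 1.06 [-117.0, -1.0] 0.97 [-125.0, 4.0] 0.88 [-134.0, 10.0] 0.79 [-141.0, 17.0] 0.7 [-148.0, 25.0] 0.62 [-154.0, 33.0] 0.53 [-160.0, 41.0] 0.44 [-165.0, 50.0] 0.35 [-168.0, 60.0] 0.26 [-172.0, 69.0] 0.18 [-174.0, 79.0] 0.09 [-175.0, 89.0] 0.0 [-176.0, 100.0]
```

Call:
send_rows:
  moves:
    - [[0,-9,-5],[0,0,0]]
    - [[0,-18,-9],[0,0,0]]
    - [[0,-28,-12],[0,0,0]]
    - [[0,-38,-14],[0,0,0]]
    - [[0,-48,-16],[0,0,0]]
    - [[0,-58,-16],[0,0,0]]
    - [[0,-68,-16],[0,0,0]]
    - [[0,-79,-15],[0,0,0]]

```text
time: 17.77
tool_pos: [0.5547, 0.1802, 0.2786]
eef_rot: [2.161, 2.277, -0.006]
ft_force: [1.7, 2.6, 1.8]
finger_gap: 0.172
gripper_force: 10.0
```

Call:
send_rows:
  moves:
    - [[0,-9,2],[0,0,0]]
    - [[0,-19,5],[0,0,0]]
    - [[0,-29,9],[0,0,0]]
    - [[0,-38,14],[0,0,0]]
    - [[0,-46,19],[0,0,0]]
    - [[0,-55,25],[0,0,0]]
    - [[0,-62,32],[0,0,0]]
    - [[0,-69,40],[0,0,0]]

```text
time: 18.77
tool_pos: [0.4862, 0.1762, 0.2387]
eef_rot: [2.161, 2.276, -0.005]
ft_force: [1.3, 2.6, 1.0]
finger_gap: 0.175
gripper_force: 10.0
```

Run:
```python
from h import *
s=robot.sense();d=np.array(s["tool_pos"])[:2]-ST
print("grasp in stand",d@[np.cos(W),np.sin(W)],d@[-np.sin(W),np.cos(W)],s["tool_pos"][2]-.06,s["ft_force"])
plan(stand((-.066,0,.164)),rot())
```

```text
grasp in stand -0.037075597617311225 -0.0008097529872560987 0.17865492716277317 [1.27794794 2.60736408 1.00230208]
shift [  1.3 -28.9  74.7] turn [-0.   0.3  0.3]
```

Call:
send_rows:
  moves:
    - [[0,-6,8],[0,0,0]]
    - [[0,-12,16],[0,0,0]]
    - [[0,-17,25],[0,0,0]]
    - [[0,-20,35],[0,0,0]]
    - [[0,-24,44],[0,0,0]]
    - [[0,-26,54],[0,0,0]]
    - [[0,-27,64],[0,0,0]]
    - [[0,-28,74],[0,0,0]]

```text
time: 19.77
tool_pos: [0.4585, 0.1746, 0.1643]
eef_rot: [2.162, 2.277, -0.006]
ft_force: [0.0, 4.2, 1.5]
finger_gap: 0.171
gripper_force: 10.0
```

Call:
send_rows:
  moves:
    - [[0,0,2],[0,0,0]]
    - [[0,0,4],[0,0,0]]
    - [[0,0,4],[0,0,0]]
    - [[0,0,4],[0,0,0]]

```text
time: 20.27
tool_pos: [0.4585, 0.1745, 0.1608]
eef_rot: [2.161, 2.277, -0.006]
ft_force: [-1.5, 4.7, -1.3]
finger_gap: 0.173
gripper_force: 10.0
```

Call:
send_rows:
  moves:
    - [[0,0,2],[0,0,0]]
    - [[0,0,4],[0,0,0]]
    - [[0,0,5],[0,0,0]]
    - [[0,0,5],[0,0,0]]

```text
time: 20.78
tool_pos: [0.4585, 0.1739, 0.1573]
eef_rot: [2.16, 2.276, -0.007]
ft_force: [-4.0, 0.5, 10.2]
finger_gap: 0.174
gripper_force: 10.0
```

Run:
```python
from h import *
s=robot.sense();print(s["ft_force"],s["moment"],s["tool_pos"])
f=grab("side");save("side5",f["color"])
for t in(0,.06,.12): print(t,proj(f,[stand((.05-.116*np.cos(t),-.077,.104+.116*np.sin(t))),stand((.05-.116*np.cos(t),.077,.104+.116*np.sin(t)))]).round(1).tolist())
```

```text
[-3.9666202   0.46098479 10.24844961] [ 0.12261602  0.76502355 -0.18309237] [0.45849886 0.17386406 0.1572649 ]
0 [[204.4, 170.3], [200.4, 138.6]]
0.06 [[204.3, 168.7], [200.3, 137.1]]
0.12 [[204.4, 167.2], [200.3, 135.5]]
```

A 10 N reaction shows the strap is at its stop. I open slightly, retreat upward and check.

Call:
send_rows:
  moves:
    - [[0,0,0],[0,0,0]]
    - [[0,0,0],[0,0,0]]
    - [[0,0,-20],[0,0,0]]
    - [[0,0,-50],[0,0,0]]
    - [[0,0,-90],[0,0,0]]
    - [[0,0,-120],[0,0,0]]
    - [[0,0,-120],[0,0,0]]
  grip: 0.35

```text
time: 21.7
tool_pos: [0.46, 0.175, 0.278]
eef_rot: [2.158, 2.274, 0.001]
ft_force: [-0.1, 0.6, 0.1]
finger_gap: 0.357
gripper_force: 0.0
```

Run:
```python
from h import *
f=grab("side");save("side6",f["color"]);w=grab("wrist");save("w6",w["color"])
off=lambda P:((np.array(P)-[165,105])*4).round(0).tolist()
for t in(0,.1): print(t,off(proj(f,[stand((.05-.116*np.cos(t),-.077,.104+.116*np.sin(t))),stand((.05-.116*np.cos(t),.077,.104+.116*np.sin(t)))])))
print("collars",off(proj(f,[stand((0,.091,.09)),stand((0,-.091,.09))])))
a=cv2.imread("pics/side6.png")[105:215,165:275]
cv2.imwrite("pics/c6.png",cv2.resize(a,None,fx=4,fy=4,interpolation=cv2.INTER_CUBIC))
a=.69
plan(stand((-.026-.06*np.cos(a),-.12,.05+.06*np.sin(a)+.06)),rot())
```

```text
0 [[158.0, 261.0], [141.0, 134.0]]
0.1 [[157.0, 251.0], [141.0, 124.0]]
collars [[217.0, 129.0], [242.0, 277.0]]
shift [-118.1   -7.8  127.7] turn [-0.1  0.3  0.3]
```

View pics/c6.png

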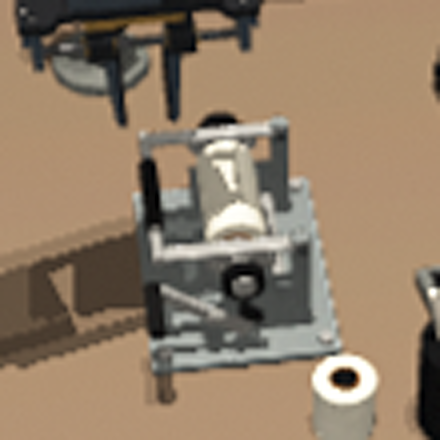

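The strap looks about shut: bar ends are at (157,252) and (146,137), against shut predictions of (158,261) and (141,134). That leaves some ambiguity, so I press down on the bar with closed fingers to be sure.

Call:
send_rows:
  moves:
    - [[0,-2,10],[0,0,0]]
    - [[0,-2,30],[0,0,0]]
    - [[0,-2,50],[0,0,0]]
    - [[0,-2,65],[0,0,0]]
    - [[0,-2,75],[0,0,0]]
    - [[0,-2,80],[0,0,0]]
    - [[0,-2,83],[0,0,0]]
    - [[0,-2,85],[0,0,0]]
  grip: 0

```text
time: 22.8
tool_pos: [0.4571, 0.1746, 0.1914]
eef_rot: [2.16, 2.276, -0.004]
ft_force: [0.8, -0.1, 0.8]
finger_gap: 0.003
gripper_force: 0.0
```

Call:
send_rows:
  moves:
    - [[0,0,1],[0,0,0]]
    - [[0,0,2],[0,0,0]]
    - [[0,0,3],[0,0,0]]
    - [[0,0,3],[0,0,0]]
    - [[0,0,3],[0,0,0]]

```text
time: 23.42
tool_pos: [0.4571, 0.1745, 0.1903]
eef_rot: [2.16, 2.276, -0.002]
ft_force: [-3.8, -1.7, 12.6]
finger_gap: 0.007
gripper_force: 6.5
```

Bar top is at z 0.112 under 12.6 N, which is the shut position. Now I rise and go above the brake handle with closed fingers.

Call:
send_rows:
  moves:
    - [[0,0,-20],[0,0,0]]
    - [[0,0,-50],[0,0,0]]
    - [[0,0,-60],[0,0,0]]
    - [[-40,-4,-60],[0,0,0]]
    - [[-85,-9,-60],[0,0,0]]
    - [[-115,-13,-60],[0,0,0]]
    - [[-121,-13,-60],[0,0,0]]
    - [[-121,-13,-60],[0,0,0]]

```text
time: 24.42
tool_pos: [0.4503, 0.0534, 0.2484]
eef_rot: [2.162, 2.276, -0.005]
ft_force: [0.2, 0.3, -1.4]
finger_gap: 0.006
gripper_force: 0.0
```

Run:
```python
from h import *
plan(stand((-.08,-.122,.135)),rot())
f=grab("wrist");save("w7",f["color"])
for a in(0,.6,.7,.8): print(a,proj(f,[stand((-.026-.06*np.cos(a),-.12,.05+.06*np.sin(a)))]).round(0).tolist())
m=(f["color"].max(2)<45).astype(np.uint8);k,l,st,ce=cv2.connectedComponentsWithStats(m)
for i in range(1,k):
    if st[i,4]>150 and 200<ce[i][0]<320:print(st[i],ce[i].round())
```

```text
shift [  0.3  -1.2 113.4] turn [-0.   0.2  0.2]
0 [[251.0, 188.0]]
0.6 [[262.0, 198.0]]
0.7 [[267.0, 200.0]]
0.8 [[272.0, 201.0]]
[ 269    0   21   97 1261] [278.  43.]
[ 258  159   16  112 1083] [265. 202.]
[250 220   7  51 253] [253. 248.]
[ 159  244   90   83 6513] [204. 286.]
[ 269  244   89   77 6028] [312. 283.]
[    0   306   512    78 18946] [263. 358.]
```

Handle is still up, at column 265 (about 0.68 rad). Pushing it down now.

Call:
send_rows:
  moves:
    - [[0,-1,30],[0,0,0]]
    - [[0,-1,60],[0,0,0]]
    - [[0,-1,72],[0,0,0]]
    - [[0,-1,80],[0,0,0]]
    - [[0,-1,88],[0,0,0]]
    - [[0,-1,96],[0,0,0]]
    - [[0,-1,104],[0,0,0]]
    - [[0,-1,109],[0,0,0]]

```text
time: 25.48
tool_pos: [0.4491, 0.0531, 0.1401]
eef_rot: [2.16, 2.277, -0.004]
ft_force: [-1.0, -0.4, 4.1]
finger_gap: 0.003
gripper_force: 1.8
```

Call:
send_rows:
  moves:
    - [[0,0,2],[0,0,0]]
    - [[0,0,4],[0,0,0]]
    - [[0,0,5],[0,0,0]]
    - [[0,0,5],[0,0,0]]

```text
time: 25.98
tool_pos: [0.45, 0.0529, 0.1353]
eef_rot: [2.16, 2.275, -0.002]
ft_force: [-1.2, 1.5, 6.5]
finger_gap: 0.005
gripper_force: 2.7
```

Call:
send_rows:
  moves:
    - [[0,0,1],[0,0,0]]
    - [[0,0,2],[0,0,0]]
    - [[0,0,3],[0,0,0]]
    - [[0,0,3],[0,0,0]]

```text
time: 26.48
tool_pos: [0.45, 0.0528, 0.1345]
eef_rot: [2.16, 2.275, -0.001]
ft_force: [-7.6, 0.7, 26.4]
finger_gap: 0.003
gripper_force: 13.0
```

The lever is at its stop: 26 N with no further travel. I retreat, look and check.

Call:
send_rows:
  moves:
    - [[0,0,-10],[0,0,0]]
    - [[0,0,-40],[0,0,0]]
    - [[0,0,-90],[0,0,0]]
    - [[0,0,-114],[0,0,0]]
    - [[0,-20,-114],[0,0,0]]
    - [[0,-20,-114],[0,0,0]]
    - [[0,-20,-114],[0,0,0]]

```text
time: 27.35
tool_pos: [0.4298, 0.0521, 0.2455]
eef_rot: [2.16, 2.276, -0.004]
ft_force: [1.3, 0.3, 0.7]
finger_gap: 0.002
gripper_force: 0.0
```

Run:
```python
from h import *
f=grab("wrist");s=grab("side");save("s8",s["color"])
for a in(0,.1,.2,.4): print(a,proj(f,[stand((-.026-.06*np.cos(a),-.12,.05+.06*np.sin(a)))]).round(1).tolist())
m=(f["color"].max(2)<45).astype(np.uint8);k,l,st,ce=cv2.connectedComponentsWithStats(m)
for i in range(1,k):
    if st[i,4]>150 and 200<ce[i][0]<400 and st[i,1]<230:print(st[i],ce[i].round())
c5=cv2.imread("pics/s8.png")[105:215,165:275];c=cv2.resize(c5,None,fx=4,fy=4,interpolation=cv2.INTER_CUBIC)
w=f["color"][...,::-1];cv2.imwrite("pics/c8.png",np.hstack([c,cv2.resize(w,(360,440))]))
print(robot.sense()["ft_force"])
```

```text
0 [[272.3, 188.5]]
0.1 [[272.9, 190.2]]
0.2 [[274.1, 191.9]]
0.4 [[278.8, 195.4]]
[ 297    0   23   97 1380] [307.  43.]
[266 152  14  56 668] [272. 181.]
[360 155  44  23 573] [379. 169.]
[250 220   7  51 250] [253. 248.]
[261 220   6  51 247] [263. 246.]
[-0.15462389  0.51578115 -0.24614611]
```

View pics/c8.png

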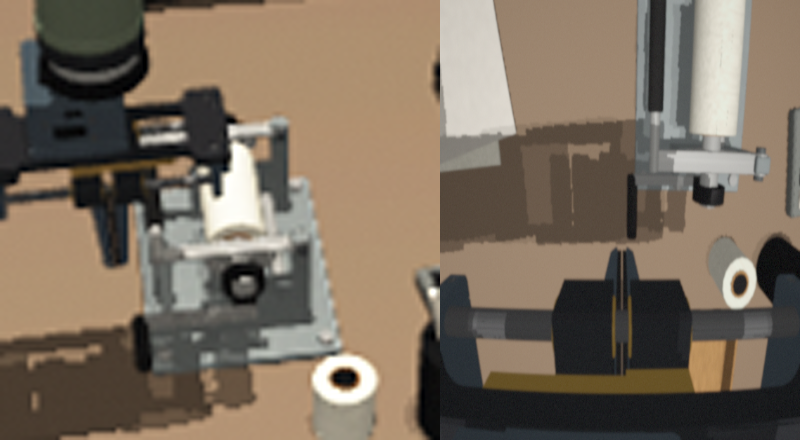

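The pictures show the brake handle level (column 272, row end 208), the strap lying flat over the spindle and the roll in both V heads. The gripper is clear of everything, so I hand in.

```bash
python3 -c "
from cell import robot
print(robot.job_done())"
```

```text
the job is handed in; nothing more can be done
None
```

The job is handed in: the roll is bedded in both V heads with the strap shut and the brake lever pushed down to its stop, though handing in returned no verdict.

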